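# Load the drill jig and snap its leaf shut

## Robot

A 7-joint arm with a two-finger parallel gripper is mounted at the origin on the work surface. World frame = base frame: x ahead of the robot, y to its left, z up, the work surface at z = 0. Lengths are in m, angles in rad, forces in N, time in s.
With the tool pointing down it reaches from about 0.425 to 0.875 m from the base axis. Payload 4.7 kg.
Tool frame: the origin (TCP) lies on the centre line of the jaws, within the pads' length; the fingertips stand 8 mm ahead of it and the grasp point (between the pads) lies 11 mm behind it (robot.tips_ahead is the distance from the TCP to the fingertips, in m); y points along the fingers, z is the direction in which the jaws open and shut, and the axes are right-handed (so a half turn about y gives the same grasp; the last joint's range is limited). The gripper opens to 87 mm and grips with 3 to 60 N. Pads are 19 mm wide; open, the fingers measure 117 mm over their backs; the gripper's body (75 mm by 190 mm) begins 51 mm behind the grasp point.
Start: joints at [1.163, 0.321, -0.07, 1.45, 0.023, 1.371, -0.057], TCP at [0.266, -0.593, 0.231] pointing down, gripper open.
Joint ranges: [-2.86, 2.86], [-0.3, 2.09], [-1.38, 1.24], [0.06, 2.45], [-1.56, 4.7], [0.09, 2.05], [-2.69, 2.69]. Speed limits (rad/s): [2.57, 2.57, 3.14, 3.14, 3.14, 3.14, 3.14].

## Interface

Orientations are given as a unit quaternion [w, x, y, z].
In Python, from cell import sense, eyes, workorder, robot gives the robot as it stands.
- The arm moves only by the shell command python3 -m creep 'ROWS' [OPENING] [FORCE]. ROWS is JSON, one flat list of numbers, 4 for each row, row after row: the shift along the tool's x, y, z in mm, then the turn about the tool's y in rad. A call has 1 to 8 rows; each row is the pose to reach, as a shift and turn from the pose commanded when the call began, along the tool's axes at that moment; what a row does not reach only later rows make up. A row lasts 1/10 s, in which the tool goes at most 50 mm and 8.59 degrees, less where a joint would pass 70% of its speed; a pose out of reach is approached as far as the arm can. A call with a gripper value outside its range is refused whole. OPENING is the opening, from 0 (shut) to 1 (fully open), set as the call begins (- or left out, the last holds). The fingers move at their own pace and stop on an object; FORCE is the grip in N (left out, the last holds). Time passes only in rows, so rows that repeat a pose let the fingers close. It gives the time, the measured TCP pose, the force and the opening at its end, in the units of the state.
- sense(): the state, without advancing time (a new reading comes with each control period).
- eyes.get_image(name): name is "side" or "top"; returns the picture (480x640x3 uint8, red, green, blue); there is no depth.
- eyes.get_calibration(name): a dict with "K" (3x3 intrinsics, pixels), "k1" (the pictures are not rectified: a ray, as slopes to the right and down, at radius r is drawn at 1 + k1 r^2 times it, then the intrinsics apply), "xyz" and "orientation" of the camera in the world. Camera axes: x right, y down, z forward; pixel columns grow to the right and rows downward; lengths in m; the calibration is good to about 2 mm. A picture is of the moment at which its call begins. get_calibration takes no time and is no camera call.
- workorder.hand_in(): hands the job in, once; it reports no verdict.
The state is a dict: "time": time; "q": joint angles; "qvel": joint speeds; "joint_torque": joint torques, N m; "eef_pos": TCP position; "ee_rot": TCP orientation; "wrist_force": force on the tool from outside, world axes, zero at the start; "moment": the same for the moment, N m; "opening": finger opening in m.
Only numpy, scipy, OpenCV 4.12 (cv2) and the standard library are available. Lean on these libraries where they do the work, as an engineer would, in place of code of your own. Each camera call takes 0.05 s, during which the arm holds its last target. There are 200 camera calls.

## Task

Lay the aluminium blank with the square boss into the nest of the drill jig, boss end towards the hinge, and slide it gently along until it is fully home against the end stop. Let go of it, then swing the leaf shut over it and press the leaf down until the spring catch snaps over its front edge and holds it clamped. Leave the other parts and tools on the bench where they are.

Things in the scene. Friction and masses are not known exactly. Their poses are not given: they have to be found in the camera images.
- jig: Drill jig: dark steel block 100 (x) x 189 (y) x 30 mm, fixed on the bench, with a nest and an adjustable end stop on top, a hinged leaf at its +y side and a spring catch at its -y side. Origin: in its underside, z up, +y from the catch to the hinge. With the blank fully home its axes are parallel to the jig's, its boss at x = 0, the boss's top 74 mm above the bench.
- nest (a point): Centre of the nest floor, (0, 0, 30) mm in the jig, same axes. Two rails along y, from y = -40 to +50 mm, inner faces 54 mm apart, tops (with sloping lead-ins) 12 mm above the floor. Between them the end stop, a bar 52 mm wide and 16 mm high, is clamped with its face anywhere from y = 36 to 50 mm: its setting differs each time and is not reported. Open at the -y end.
- blank: The loose workpiece: aluminium plate 50 (x) x 84 (y) x 12 mm with a square boss 24 x 24 mm, 32 mm high, on top, 14 mm off the middle towards +y; overall height 44 mm, about 0.2 kg. It lies flat on the bench, boss up. Origin: centre of its underside, z up, +y towards the boss end. Loaded right, its +y is the jig's +y. Best held by the boss.
- boss_top (a point): Centre of the top face of the blank's square boss.
- stop_guide: Dark slot in the nest floor that carries the end stop; origin fixed at (0, 36, 30) mm in the jig, the nearest place the stop's face can have (it lies 0 to 14 mm further towards +y). The stop is rigid: ramming the blank against it with over 25 N would spoil its setting.
- stop_pin (a joint): A light spring pin (6 mm thick, under 1 N) in the middle of the end stop's face, 6 mm above the nest floor. Travel in m: 0 standing 4 mm out of the face, 0.004 pushed in flush: the blank is home when its end has pushed the pin in and meets the face. Slide the blank on until it is felt to stop (about 10 N is enough).
- leaf (a joint): Hinge angle of the leaf, rad: 0 shut and level, 1.57 upright, opens to 2.2. It starts open, leaning back past upright, away from the nest. The hinge is stiff: the leaf stays where it is left and takes 1 to 7 N at its free end to move. The last 0.05 rad, against the plunger and catch, take 10 to 20 N; let go before the catch has snapped, the leaf springs up a little.
- leaf_hinge (a point): Middle of the leaf's hinge axis (along the jig's x), at (0, 80, 55) mm in the jig; it turns with the leaf: local -y runs along the leaf to its free edge, local z is the outer face's normal (up when shut). Leaf: steel plate 80 mm wide, 10 mm thick, 168 mm from axis to rounded free edge, the axis in its mid-plane.
- leaf_press (a point): Point on the leaf's outer face (the top face when shut, then 60 mm above the bench), 138 mm from the hinge axis, midway across: clear and flat for 20 mm around; push here to swing and press the leaf shut. Two drill bushes 4 mm high stand 108 mm from the axis, 26 mm either side of the middle.
- plunger_nose (a point): Tip of the spring plunger on the leaf's inner face, 106 mm from the axis; it stands out 12.5 mm and presses the blank down once the leaf is shut. Between plunger and hinge the leaf has a window for the boss, 42 to 91 mm from the axis and 36 mm wide: if the blank is far from home or the wrong way round, the boss blocks the leaf.
- catch (a joint): Angle of the spring catch, rad: 0 at rest, upright at the jig's -y end; grows as its tooth is pushed outwards, away from the hinge. The leaf coming down pushes it aside to about 0.2, then it snaps back by itself to nearly 0 with its tooth over the leaf's free edge. 16 mm wide, top 82 mm above the bench, thumb tab outwards. It need not be touched.
- flange: Bystander: round aluminium flange, 68 mm diameter, 12 mm thick with a round hub, 42 mm high in all. Origin at the centre of its underside.
- nut: Bystander: steel hexagon nut, 30 mm across flats, 15 mm high.
- caliper: Bystander: steel caliper 210 mm long lying flat.
- spanner: Bystander: steel spanner lying flat.
- brush: Bystander: hand brush lying flat.
Things that resemble listed ones, but are neither listed nor needed, are in the scene too. Leave any pink, purple or turquoise look-alike of the blank alone.

How it is judged:
By the outcome, as a careful person would: the job done as asked, in the order asked, and still so for the second after the job is handed in, with the robot touching nothing.
It also fails if it takes over 64 s, if anything falls off the work surface, if the arm or the gripper's body presses on something with over 40 N, if the wrist force passes 120 N, or if a joint passes its speed limit or range.

## Working session

There is one attempt and no reset: what is moved stays moved. The work goes in short steps, Python scripts to look and compute and a shell command to move; the robot and the scene stay as the last step left them, time stands still between calls to the robot, and variables do not carry over. Pictures are saved under pics/ and viewed, about 8 in all and at most 12, crops included, and the job is handed in when it is done.

```bash
ls; mkdir -p pics
python3 - <<'E'
from cell import sense, eyes, workorder, robot
import cv2
s=sense();print(s)
for n in("side","top"):
    cv2.imwrite(f"pics/{n}0.png",eyes.get_image(n)[:,:,::-1]); print(n,eyes.get_calibration(n))
print(robot.tips_ahead)
E
```

```text
pics
{'time': 0.0, 'q': array([ 1.16305956,  0.3218295 , -0.07009478,  1.45166261,  0.02263085,
        1.3708049 , -0.05690167]), 'qvel': array([-0.00099798, -0.00144191,  0.00030557, -0.00352993, -0.00037135,
        0.00085526, -0.00044452]), 'joint_torque': array([-4.88238254e-05, -4.91290891e+01, -4.04072385e-01, -3.12536001e+01,
       -6.38788892e-02,  4.36902547e-02,  1.64138864e-04]), 'eef_pos': array([ 0.26586514, -0.59255279,  0.22946359]), 'ee_rot': array([ 0.14786883, -0.14823864,  0.69208513, -0.69078092]), 'wrist_force': array([0.06362964, 0.00828875, 0.2055409 ]), 'moment': array([ 0.0281981 ,  0.06245503, -0.03944559]), 'opening': 0.0868021198680854}
side {'K': array([[519.30973236,   0.        , 319.27028577],
       [  0.        , 519.30973236, 253.90907307],
       [  0.        ,   0.        ,   1.        ]]), 'k1': -0.15407736674153527, 'xyz': array([ 0.37604011, -1.00705671,  0.81754422]), 'orientation': array([-0.44191703,  0.89432141, -0.05966436,  0.03658865])}
top {'K': array([[574.47605749,   0.        , 307.09932184],
       [  0.        , 574.47605749, 238.63462741],
       [  0.        ,   0.        ,   1.        ]]), 'k1': -0.01646353748654476, 'xyz': array([ 0.34232349, -0.02866983,  1.19828129]), 'orientation': array([ 0.05887487, -0.6993651 ,  0.7102249 , -0.05479786])}
0.008
```

View pics/top0.png

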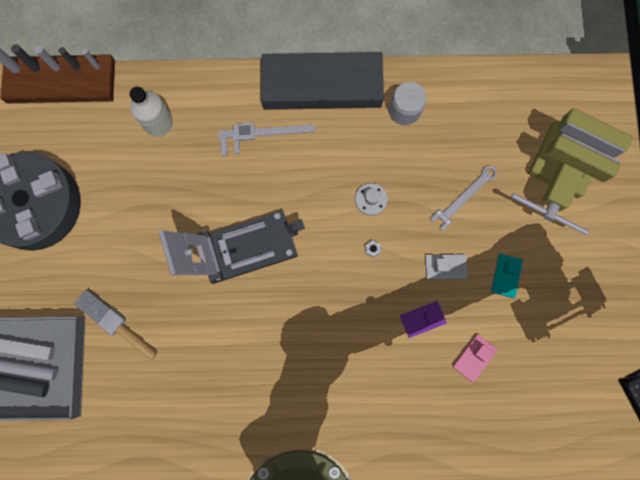

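View pics/side0.png

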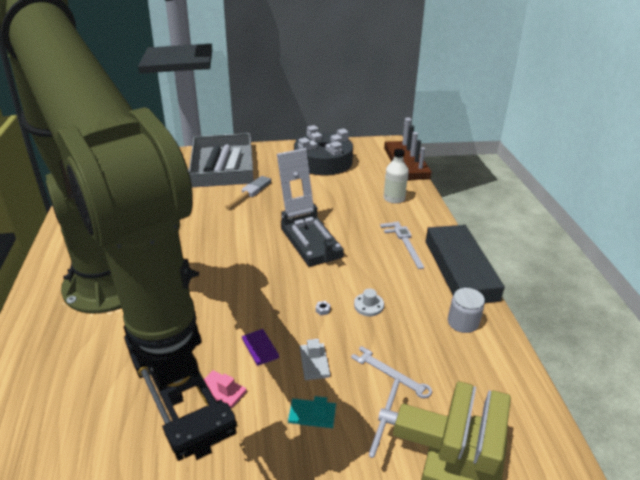

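Image: in top0 the jig is at about (250,245), hinge and open leaf at left (190,253), catch at right (297,226). Candidates for the blank are:
- grey with boss at (446,266)
- purple at (423,319)
- teal at (507,276)
- pink at (475,358)
- flange at (371,198), which has a round hub

By the description I choose the grey one at (446,266). A close crop will check it.

```bash
cat > h.py <<'E'
import numpy as np, cv2
from scipy.spatial.transform import Rotation as R
from cell import sense, eyes, workorder, robot
def rot(q): return R.from_quat(np.r_[q[1:],q[0]])
C={n:eyes.get_calibration(n) for n in("side","top")}
def ray(n,uv):
    c=C[n];K=c["K"];p=((np.asarray(uv,float)-K[:2,2])/K[0,0])
    s=p.copy()
    for _ in range(20): s=p/(1+c["k1"]*(s@s))
    return c["xyz"],rot(c["orientation"]).apply(np.r_[s,1])
def onz(n,uv,z):
    o,d=ray(n,uv);return o+d*(z-o[2])/d[2]
def pix(n,P):
    c=C[n];p=rot(c["orientation"]).inv().apply(np.asarray(P,float)-c["xyz"]);s=p[:2]/p[2]
    return c["K"][0,0]*s*(1+c["k1"]*(s@s))+c["K"][:2,2]
def tri(a,b):  # top uv, side uv
    o1,d1=ray("top",a);o2,d2=ray("side",b)
    t=np.linalg.lstsq(np.c_[d1,-d2],o2-o1,rcond=None)[0]
    p,q=o1+t[0]*d1,o2+t[1]*d2
    return (p+q)/2,np.linalg.norm(p-q)
def tool(vec):  # world vector (m) -> tool mm
    return rot(sense()["ee_rot"]).inv().apply(vec)*1000
def crop(im,x0,y0,w,h,k): return cv2.resize(im[y0:y0+h,x0:x0+w],None,fx=k,fy=k,interpolation=cv2.INTER_CUBIC)
E
python3 - <<'E'
from h import *
t=cv2.imread("pics/top0.png");s=cv2.imread("pics/side0.png")
a=crop(t,415,240,66,50,6);b=crop(s,285,325,60,60,5)
c=crop(t,155,200,155,90,5)
out=np.zeros((600,800,3),np.uint8)
out[:300,:396]=a;out[:300,400:700]=b
cc=cv2.resize(t[200:290,155:310],None,fx=3.3,fy=3.3,interpolation=cv2.INTER_CUBIC);out[302:302+cc.shape[0],:cc.shape[1]]=cc[:298]
d=cv2.resize(s[200:275,275:350],None,fx=3.8,fy=3.8,interpolation=cv2.INTER_CUBIC);out[302:302+d.shape[0],514:514+d.shape[1]]=d
cv2.imwrite("pics/c1.png",out)
r=rot(sense()["ee_rot"]).as_matrix();print(r.round(3))
E
```

```text
[[-0.912 -0.001  0.409]
 [-0.409  0.002 -0.912]
 [ 0.    -1.    -0.002]]
```

View pics/c1.png

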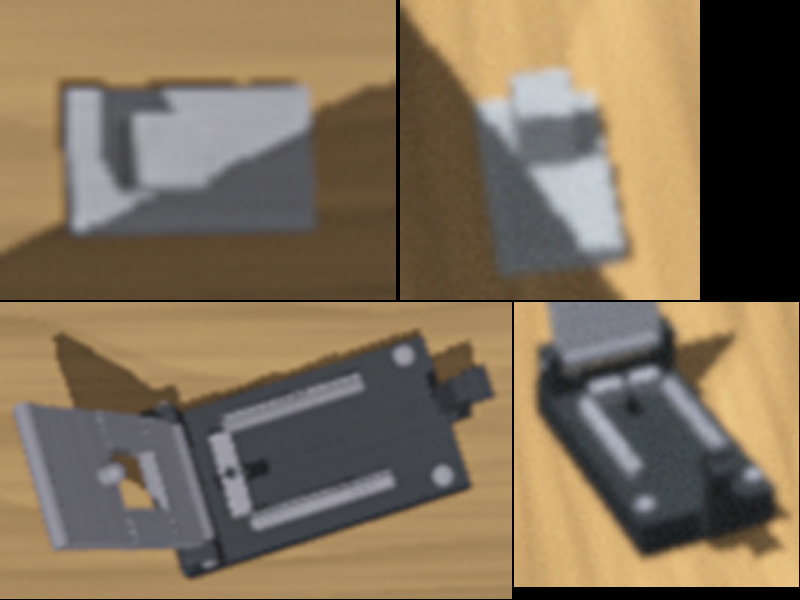

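c1 shows a grey aluminium plate with a square boss. The boss is nearer the left (+y) end in the top view and at the far end in the side view, so it already points to world +y. The jig's nest, rails and bar stop are clear, with the leaf leaning back. Next I measure both.

Run:
```python
from h import *
t=cv2.imread("pics/top0.png")
hsv=cv2.cvtColor(t,cv2.COLOR_BGR2HSV)
def show(name,m,z):
    cs,_=cv2.findContours(m,cv2.RETR_EXTERNAL,cv2.CHAIN_APPROX_NONE)
    c=max(cs,key=cv2.contourArea);r=cv2.minAreaRect(c);b=cv2.boxPoints(r)
    w=np.array([onz("top",p,z) for p in b]);print(name,r,cv2.contourArea(c));print(b.round(1).tolist());print((w[:,:2]*1000).round(1).tolist(),"sides",[(np.linalg.norm(w[i]-w[i-1])*1000).round(1) for i in range(4)])
    return c
def win(m,x0,y0,x1,y1):
    o=np.zeros_like(m);o[y0:y1,x0:x1]=m[y0:y1,x0:x1];return o
low=((hsv[...,1]<75)).astype(np.uint8)*255
show("blank",win(low,415,240,481,290),.012)
g=cv2.cvtColor(t,cv2.COLOR_BGR2GRAY)
br=((g>110)&(hsv[...,1]<75)).astype(np.uint8)*255
cs,_=cv2.findContours(win(br,205,205,300,280),cv2.RETR_EXTERNAL,cv2.CHAIN_APPROX_NONE)
for c in cs:
    if len(c)>8:
        r=cv2.minAreaRect(c);print([tuple((onz("top",p,.042)[:2]*1000).round(1)) for p in cv2.boxPoints(r)],np.round(r[0],1),np.round(r[1],1),round(r[2],1))
dk=((g<95)&(hsv[...,1]<75)).astype(np.uint8)*255
show("jig",win(low,205,195,287,285),.03)
for n,u in dict(TR=(281.7,209.4),BR=(297.1,256.1),BL=(212.6,283.3)).items(): print(n,onz("top",u,.03)*1000)
```

```text
blank ((446.0, 266.5), (25.0, 42.0), 90.0) 988.0
[[425.0, 254.0], [467.0, 254.0], [467.0, 279.0], [425.0, 279.0]]
[[498.6, -268.1], [497.2, -355.6], [445.1, -352.5], [446.5, -265.7]] sides [np.float64(52.2), np.float64(87.4), np.float64(52.2), np.float64(86.8)]
[(np.float64(480.3), np.float64(133.5)), (np.float64(506.5), np.float64(47.8)), (np.float64(496.4), np.float64(44.7)), (np.float64(470.4), np.float64(130.3))] [251.9 259.8] [ 5.1 44.3] 72.3
[(np.float64(507.4), np.float64(19.9)), (np.float64(507.2), np.float64(9.7)), (np.float64(496.9), np.float64(9.8)), (np.float64(497.1), np.float64(20.0))] [288.5 252.5] [5. 5.] 90.0
[(np.float64(534.2), np.float64(182.6)), (np.float64(535.8), np.float64(177.2)), (np.float64(467.7), np.float64(156.2)), (np.float64(466.2), np.float64(161.6))] [212.6 254.3] [34.5  2.8] 73.3
[(np.float64(511.3), np.float64(176.8)), (np.float64(596.9), np.float64(98.8)), (np.float64(561.1), np.float64(61.3)), (np.float64(476.4), np.float64(139.3))] [237.3 236.8] [24.8 56.6] 42.6
[(np.float64(584.5), np.float64(43.8)), (np.float64(584.4), np.float64(33.6)), (np.float64(573.9), np.float64(33.6)), (np.float64(574.1), np.float64(43.9))] [276.5 215.5] [5. 5.] 90.0
jig ((245.54534912109375, 246.67230224609375), (52.88370895385742, 92.33016967773438), 75.25643920898438) 4001.0
[[194.1999969482422, 232.8000030517578], [283.5, 209.39999389648438], [296.8999938964844, 260.5], [207.60000610351562, 284.0]]
[[547.9, 210.0], [594.5, 24.9], [487.0, -1.8], [441.6, 180.8]] sides [np.float64(110.2), np.float64(190.9), np.float64(110.7), np.float64(188.1)]
TR [594.414646    28.53863555  30.        ]
BR [496.07626471  -2.28903212  30.        ]
BL [442.89093563 170.61658868  30.        ]
```

```bash
cat >> h.py <<'E'
def frame(o,yaw): # returns f(local mm)->world m
    Rm=R.from_euler("z",yaw,degrees=True)
    return lambda p:(Rm.apply(np.asarray(p,float))+np.asarray(o,float))/1000
def dots(im,n,f,pts,col,k,x0,y0):
    for p in pts:
        u=(pix(n,f(p))-[x0,y0]+.5)*k; cv2.circle(im,tuple(int(round(v)) for v in u),2,col,-1)
E
python3 - <<'E'
from h import *
t=cv2.imread("pics/top0.png");s=cv2.imread("pics/side0.png")
B=frame((472.2,-311.7,0),0);J=frame((520.4,93.6,0),17.1)
bp=[(x,y,12) for x in(-25,25) for y in(-42,42)]+[(x,y,44) for x in(-12,12) for y in(2,26)]
jp=[(x,y,42) for x in(-27,27) for y in(-40,50)]+[(x,-84,30) for x in(-50,50)]+[(-40,80,55),(40,80,55),(-26,43,46),(26,43,46)]
out=np.zeros((600,800,3),np.uint8)
def put(im,n,x0,y0,w,h,k,f,P,r,c):
    o=crop(im,x0,y0,w,h,k);dots(o,n,f,P,(0,0,255),k,x0,y0);out[r:r+h*k,c:c+w*k]=o
put(t,"top",415,240,62,48,6,B,bp,0,0);put(s,"side",290,330,50,56,5,B,bp,0,400)
put(t,"top",195,200,110,72+3,4,J,jp,295,0);put(s,"side",275,200,75,70,4,J,jp,295,480)
cv2.imwrite("pics/c2.png",out)
E
```

```text
(no output)
```

View pics/c2.png

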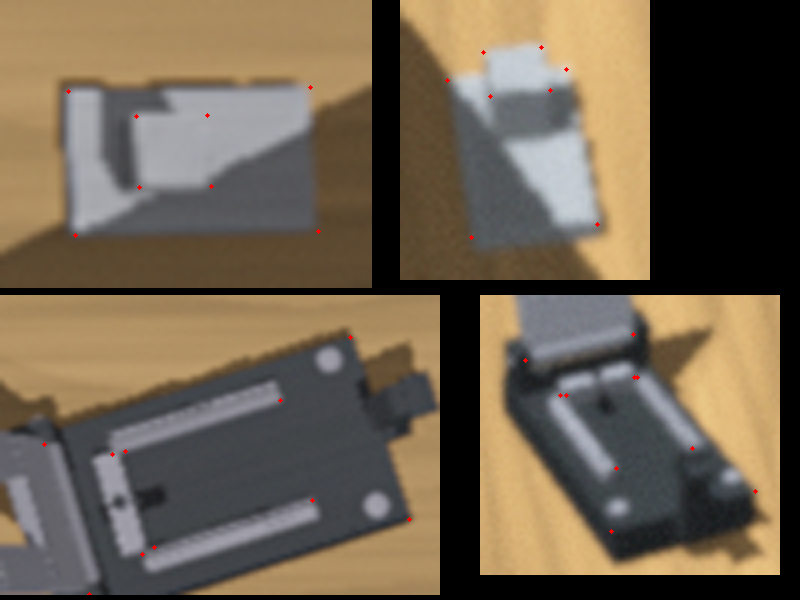

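c2 shows the predicted points on the blank within 0.5 px in the top view. The side view has a common bias of about 1 px, around 2 mm of calibration error, for both blank and jig. The stop face is near jig y≈40. Now I move above the boss.

```bash
python3 -m creep '[-15,4,-9,0, -60,20,-35,0, -108,40,-64,0, -156,58,-93,0, -204,76,-122,0, -252,92,-150,0, -295,106,-176,0, -309,109,-184,0]' 1
python3 -m creep '[0,0,0,-0.1, 0,0,0,-0.25, 0,0,0,-0.4, 0,0,0,-0.55, 0,0,0,-0.7, 0,0,0,-0.85, 0,0,0,-1.0, 0,0,0,-1.149]'
python3 -m creep '[0,0,0,0, 0,0,0,0]'
python3 -c "
from h import *
s=sense();print(s['eef_pos'],s['opening'],s['wrist_force']);print(rot(s['ee_rot']).as_matrix().round(3))
cv2.imwrite('pics/s1.png',eyes.get_image('side')[:,:,::-1]);cv2.imwrite('pics/t1.png',eyes.get_image('top')[:,:,::-1])"
```

```text
time: 0.9
eef_pos: [0.4688, -0.3016, 0.1227]
ee_rot: [0.148, -0.148, 0.692, -0.691]
wrist_force: [0.9, -0.6, 0.3]
opening: 0.087
time: 1.7
eef_pos: [0.4681, -0.3032, 0.1231]
ee_rot: [-0.502, 0.502, -0.498, 0.498]
wrist_force: [0.5, 0.8, 0.6]
opening: 0.0872
time: 1.9
eef_pos: [0.4681, -0.304, 0.1233]
ee_rot: [0.499, -0.499, 0.501, -0.5]
wrist_force: [0.3, 0.4, -0.2]
opening: 0.0873
[ 0.4681389  -0.30399401  0.1232994 ] 0.08727686523826761 [ 0.25949446  0.38303711 -0.21624337]
[[-0.003 -0.     1.   ]
 [-1.     0.    -0.003]
 [-0.    -1.    -0.   ]]
```

```bash
python3 -m creep '[-3,10,2,0, -5,30,4,0, -5,55,4,0, -5,75,4,0, -5,90,4,0, -5,94,4,0, -5,94,4,0]'
python3 -c "
from h import *
s=sense();print(s['eef_pos'])
out=np.zeros((400,800,3),np.uint8)
for i,(n,x,y) in enumerate((('top',400,220),('side',270,300))):
  im=eyes.get_image(n)[:,:,::-1].copy()
  u=pix(n,s['eef_pos']);print(n,u)
  out[:,400*i:400*i+400]=crop(im,x,y,100,100,4)
cv2.imwrite('pics/c3.png',out)"
```

```text
time: 2.7
eef_pos: [0.472, -0.2997, 0.029]
ee_rot: [0.5, -0.5, 0.5, -0.5]
wrist_force: [-0.9, -0.4, 0.2]
opening: 0.0871
[ 0.47201974 -0.29965685  0.0289704 ]
top [442.63648876 265.54283227]
side [312.6754303  349.50478975]
```

View pics/c3.png

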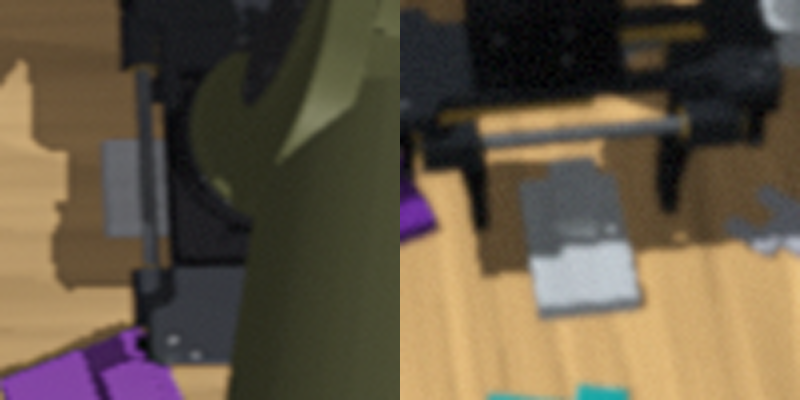

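c3: the fingers straddle the boss (side view, fingers at about crop 482 and 670, boss about 585), clear of the purple piece. I lower 4 mm and grip.

```bash
python3 -m creep '[0,2,0,0, 0,4,0,0, 0,4,0,0]'
python3 -m creep '[0,0,0,0, 0,0,0,0, 0,0,0,0, 0,0,0,0, 0,0,0,0, 0,0,0,0, 0,0,0,0, 0,0,0,0]' 0 20
python3 -m creep '[0,0,0,0, 0,0,0,0, 0,0,0,0, 0,0,0,0]' 0 45
```

```text
time: 3.1
eef_pos: [0.4722, -0.3002, 0.0257]
ee_rot: [-0.5, 0.5, -0.5, 0.5]
wrist_force: [0.4, 0.4, -0.7]
opening: 0.0873
time: 3.9
eef_pos: [0.4722, -0.3001, 0.0256]
ee_rot: [-0.5, 0.5, -0.5, 0.5]
wrist_force: [0.0, -0.5, 0.9]
opening: 0.0313
time: 4.3
eef_pos: [0.4724, -0.3, 0.0256]
ee_rot: [-0.5, 0.5, -0.5, 0.5]
wrist_force: [0.3, 0.3, -1.5]
opening: 0.0238
```

Grip confirmed at a 23.8 mm opening. Lift and carry.

```bash
python3 -m creep '[0,-8,0,0, 0,-30,0,0, 0,-60,0,0, 0,-90,0,0, 0,-110,0,0, -10,-114,2,0, -35,-115,5,0, -65,-115,9,0]'
python3 -m creep '[-35,0,4,-0.03, -70,0,8,-0.07, -110,0,14,-0.11, -150,0,18,-0.15, -190,0,23,-0.19, -230,0,28,-0.23, -265,0,33,-0.27, -290,0,37,-0.298]'
python3 -m creep '[-7,0,1,0, -12,0,1,0, -14,0,1,0, -14,0,1,0, -14,0,1,0]'
python3 -c "
from h import *
s=sense();print(s['eef_pos'],s['opening'],s['wrist_force']);print(rot(s['ee_rot']).as_matrix().round(3));print('to go',tool(np.array([.5216,.0898,s['eef_pos'][2]])-s['eef_pos']))
out=np.zeros((480,800,3),np.uint8)
for i,(n,x,y) in enumerate((('top',180,180),('side',260,130))):
  im=eyes.get_image(n)[:,:,::-1].copy();cv2.imwrite(f'pics/{n}4.png',im)
  out[:,400*i:400*i+400]=cv2.resize(im[y:y+160,x:x+133],(400,480),interpolation=cv2.INTER_CUBIC)
cv2.imwrite('pics/c4.png',out)"
```

```text
time: 5.1
eef_pos: [0.4802, -0.2344, 0.1396]
ee_rot: [0.499, -0.5, 0.501, -0.5]
wrist_force: [0.3, 0.3, -1.9]
opening: 0.0237
time: 5.9
eef_pos: [0.5166, 0.0589, 0.1395]
ee_rot: [-0.57, 0.57, -0.42, 0.418]
wrist_force: [0.4, 0.5, -3.4]
opening: 0.0237
time: 6.4
eef_pos: [0.515, 0.0673, 0.1404]
ee_rot: [-0.568, 0.569, -0.421, 0.421]
wrist_force: [-0.9, 0.1, -3.4]
opening: 0.0237
[0.51496251 0.06726861 0.14038911] 0.023660092418391555 [-0.8750111   0.09180666 -3.375256  ]
[[ 0.292 -0.     0.957]
 [-0.957 -0.001  0.292]
 [ 0.001 -1.    -0.   ]]
to go [-1.96167994e+01 -1.89249484e-02  1.29190015e+01]
```

View pics/c4.png

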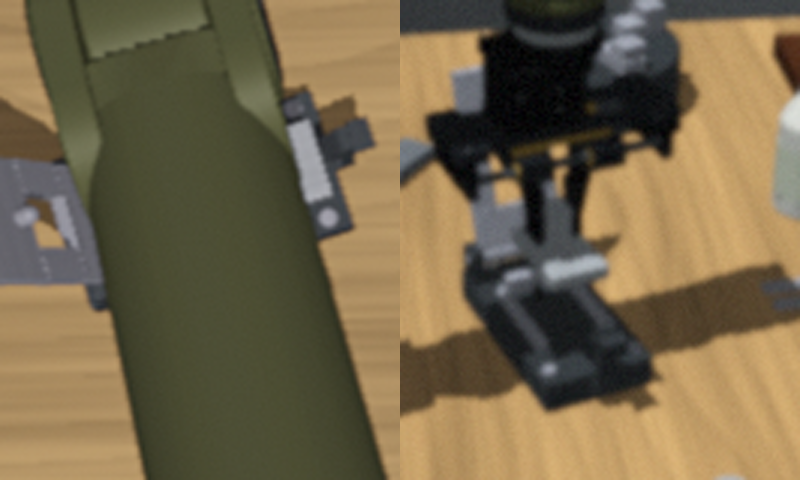

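c4: the blank is held level above the nest with its boss end towards the hinge. In the side view it is still about 13 mm off laterally, as the numbers say. I correct that, then lower to just above the rails.

```bash
python3 -m creep '[-8,0,5,0, -16,0,10,0, -20,5,13,0, -20,25,13,0, -20,45,13,0, -20,60,13,0, -20,67,13,0, -20,67,13,0]'
python3 -m creep '[0,0,0,0, 0,0,0,0]'
cat > look.py <<'E'
import sys
from h import *
k=sys.argv[1]
s=sense();p=s['eef_pos'];print(p,s['opening'],s['wrist_force'])
J=frame((520.4,93.6,0),17.1)
inv=R.from_euler("z",-17.1,degrees=True).apply(p*1000-[520.4,93.6,0]);print("TCP in jig mm",inv.round(1),"tool",rot(s['ee_rot']).as_matrix().round(3).tolist())
out=np.zeros((480,800,3),np.uint8)
for i,(n,x,y) in enumerate((('top',180,180),('side',260,130))):
  im=eyes.get_image(n)[:,:,::-1].copy();cv2.imwrite(f'pics/{n}{k}.png',im)
  out[:,400*i:400*i+400]=cv2.resize(im[y:y+160,x:x+133],(400,480),interpolation=cv2.INTER_CUBIC)
cv2.imwrite(f'pics/c{k}.png',out)
E
python3 look.py 5
```

```text
time: 7.3
eef_pos: [0.5209, 0.0917, 0.0725]
ee_rot: [-0.568, 0.569, -0.421, 0.419]
wrist_force: [0.3, -0.1, -2.5]
opening: 0.0243
time: 7.5
eef_pos: [0.5224, 0.0918, 0.0745]
ee_rot: [0.569, -0.568, 0.42, -0.421]
wrist_force: [-0.3, 0.0, -3.2]
opening: 0.0238
[0.52242349 0.09176586 0.07448883] 0.023833438810685684 [-0.3209782   0.00480852 -3.19096025]
TCP in jig mm [ 1.4 -2.3 74.5] tool [[0.294, 0.002, 0.956], [-0.956, 0.0, 0.294], [0.001, -1.0, 0.002]]
```

View pics/c5.png

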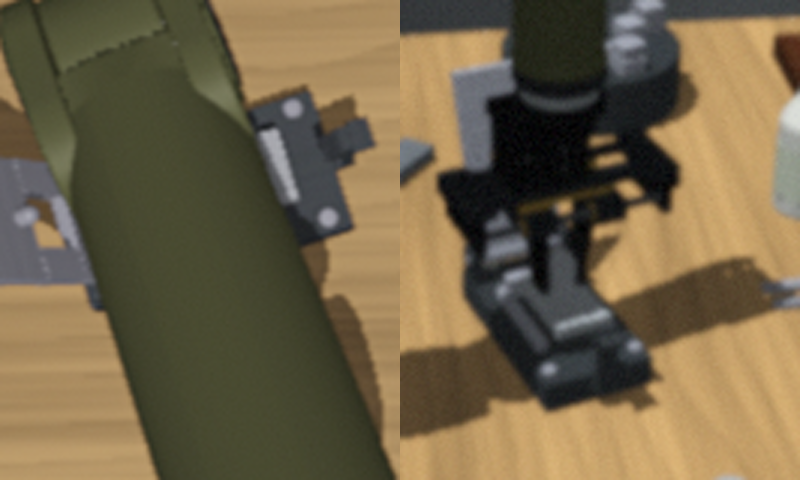

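```bash
python3 - <<'E'
from h import *
I=lambda w:R.from_euler("z",-17.1,degrees=True).apply(w*1000-[520.4,93.6,0]).round(1)
im=cv2.imread("pics/top5.png");g=cv2.cvtColor(im,cv2.COLOR_BGR2GRAY);h=cv2.cvtColor(im,cv2.COLOR_BGR2HSV)
m=((g>110)&(h[...,1]<75)).astype(np.uint8)*255;m[:,:255]=0;m[:,300:]=0;m[:212]=0;m[255:]=0
for c in cv2.findContours(m,0,1)[0]:
    if len(c)<4: continue
    r=cv2.minAreaRect(c);print(np.round(r[0],1),np.round(r[1],1),r[2])
    for b in cv2.boxPoints(r): print(b.round(1),I(onz("top",b,.061)))
# side: crop4 bright strip
im=cv2.imread("pics/side5.png");g=cv2.cvtColor(im,cv2.COLOR_BGR2GRAY);h=cv2.cvtColor(im,cv2.COLOR_BGR2HSV)
m=((g>110)&(h[...,1]<75)).astype(np.uint8)*255;m[:,:435]=m[:,:435]
z=np.zeros_like(m);z[225:262,430-0:0]=0
x0=260;w=m[220:262,425:475]
m2=np.zeros_like(m);m2[225:262,290:345]=m[225:262,290:345]
for c in cv2.findContours(m2,0,1)[0]:
    if len(c)<4: continue
    r=cv2.minAreaRect(c);print("side",np.round(r[0],1),np.round(r[1],1),r[2])
    for b in cv2.boxPoints(r): print(b.round(1),I(onz("side",b,.061)))
# side reference: rear/front block corners and feet
for n in("side","top"):
    for P in((-50,-84,30),(50,-84,30)): print(n,P,pix(n,frame((520.4,93.6,0),17.1)(P)).round(1))
E
python3 - <<'E'
import cv2
a=cv2.imread("pics/top5.png")[205:265,245:305];b=cv2.imread("pics/side5.png")[205:270,285:350]
import numpy as np
o=np.zeros((400,800,3),np.uint8);o[:,:400]=cv2.resize(a,(400,400),interpolation=cv2.INTER_CUBIC);o[:,400:]=cv2.resize(b,(400,400),interpolation=cv2.INTER_CUBIC)
cv2.imwrite("pics/c5b.png",o)
E
```

```text
[288.5 251.5] [5. 5.] 0.0
[286. 254.] [-44.7 -64.2  61. ]
[286. 249.] [-35.1 -67.2  61. ]
[291. 249.] [-38.1 -76.7  61. ]
[291. 254.] [-47.8 -73.7  61. ]
[272.7 234.8] [24.7  6. ] 71.56504821777344
[266. 224.] [ 25.9 -44.3  61. ]
[271.7 222.1] [ 26.1 -56.4  61. ]
[279.5 245.5] [-24.3 -57.   61. ]
[273.8 247.4] [-24.4 -45.   61. ]
[276.5 215.5] [5. 5.] 90.0
[274. 213.] [ 42.5 -66.4  61. ]
[279. 213.] [ 39.4 -76.   61. ]
[279. 218.] [ 29.6 -72.9  61. ]
[274. 218.] [ 32.7 -63.3  61. ]
[256.  213.5] [3. 2.] 90.0
[255. 212.] [ 56.4 -30.4  61. ]
[257. 212.] [ 55.1 -34.3  61. ]
[257. 215.] [ 49.2 -32.5  61. ]
[255. 215.] [ 50.5 -28.6  61. ]
side [309.3 252.8] [2.8 3.5] 45.0
[307. 253.] [ -58.  -100.7   61. ]
[309.5 250.5] [-48.4 -94.1  61. ]
[311.5 252.5] [ -47.3 -103.3   61. ]
[309. 255.] [ -56.8 -109.9   61. ]
side [337.5 244.5] [3. 3.] 0.0
[336. 246.] [  18.4 -103.9   61. ]
[336. 243.] [ 24.  -92.7  61. ]
[339. 243.] [ 30.8 -95.8  61. ]
[339. 246.] [  25.2 -106.9   61. ]
side [320.4 235.9] [ 3.4 17.7] 75.96376037597656
[311.4 236.4] [-20.  -42.3  61. ]
[328.5 232.1] [ 27.6 -43.   61. ]
[329.4 235.4] [ 23.2 -56.9  61. ]
[312.2 239.7] [-24.  -56.1  61. ]
side [293.5 226.5] [3. 3.] 90.0
[292. 225.] [-44.7  24.5  61. ]
[295. 225.] [-37.6  21.4  61. ]
[295. 228.] [-43.    8.7  61. ]
[292. 228.] [-50.   11.9  61. ]
side (-50, -84, 30) [307.2 258.4]
side (50, -84, 30) [343.2 248.5]
top (-50, -84, 30) [296.7 255.5]
top (50, -84, 30) [282.  210.1]
```

View pics/c5b.png

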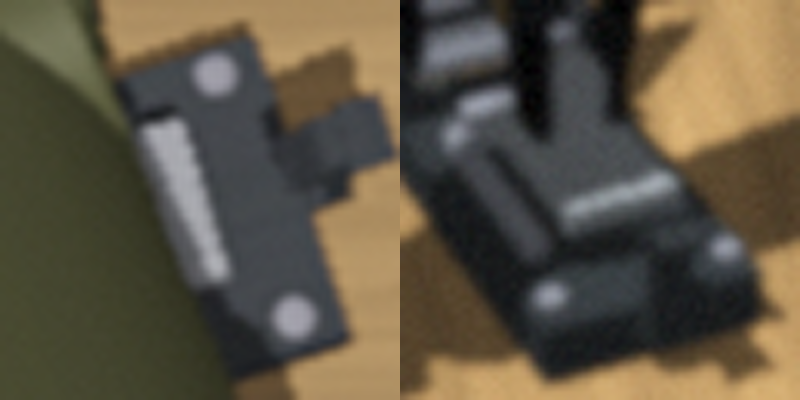

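c5b: the plate's front end is just above the rails. It measures jig x = −24.3 to +26, so it is about 0.9 mm off centre, and its front edge is at y≈−57. I shift 1 mm and lower.

```bash
python3 -m creep '[0,1,-1,0, 0,4,-1,0, 0,7,-1,0, 0,10,-1,0, 0,12,-1,0, 0,14,-1,0, 0,14,-1,0, 0,14,-1,0]'
python3 -m creep '[0,1,0,0, 0,2,0,0, 0,3,0,0, 0,3,0,0]'
```

```text
time: 8.4
eef_pos: [0.5207, 0.0913, 0.0595]
ee_rot: [0.569, -0.569, 0.42, -0.42]
wrist_force: [-0.0, 0.1, -2.0]
opening: 0.0234
time: 8.8
eef_pos: [0.5207, 0.0913, 0.0564]
ee_rot: [0.569, -0.569, 0.42, -0.42]
wrist_force: [1.7, 0.6, -4.3]
opening: 0.024
```

```bash
python3 -m creep '[0,1,0,0, 0,1,0,0, 0,1,0,0]'
python3 -m creep '[-1,0,0,0, -2,0,0,0, -3,0,0,0, -4,0,0,0, -5,0,0,0, -6,0,0,0]'
```

```text
time: 9.1
eef_pos: [0.5207, 0.0913, 0.0556]
ee_rot: [-0.569, 0.569, -0.42, 0.42]
wrist_force: [0.2, -0.2, -1.7]
opening: 0.0234
time: 9.7
eef_pos: [0.5189, 0.097, 0.0556]
ee_rot: [-0.569, 0.569, -0.42, 0.42]
wrist_force: [0.4, -0.5, -1.3]
opening: 0.0237
```

```bash
python3 -m creep '[0,0.5,0,0, -1,1,0,0, -2,1,0,0, -3,1,0,0, -3,1,0,0]'
python3 -m creep '[-0.5,0,0,0, -1,0,0,0, -1.5,0,0,0, -2,0,0,0, -2,0,0,0]'
```

```text
time: 10.2
eef_pos: [0.5191, 0.0988, 0.0556]
ee_rot: [-0.568, 0.569, -0.419, 0.421]
wrist_force: [-0.1, -3.9, 5.8]
opening: 0.0238
time: 10.7
eef_pos: [0.5188, 0.1009, 0.0556]
ee_rot: [0.569, -0.568, 0.419, -0.421]
wrist_force: [1.0, -3.1, 4.8]
opening: 0.0236
```

```bash
python3 -m creep '[-0.5,0,0,0, -1,0,0,0, -1.5,0,0,0, -2,0,0,0, -2,0,0,0]'
python3 -m creep '[-0.5,0,0,0, -1,0,0,0, -1.5,0,0,0, -1.5,0,0,0]'
```

```text
time: 11.2
eef_pos: [0.5183, 0.1029, 0.0556]
ee_rot: [0.569, -0.568, 0.419, -0.421]
wrist_force: [1.5, -3.5, 5.2]
opening: 0.024
time: 11.6
eef_pos: [0.518, 0.1043, 0.0556]
ee_rot: [0.569, -0.568, 0.419, -0.421]
wrist_force: [1.4, -3.4, 5.7]
opening: 0.0235
```

```bash
for i in 1 2; do python3 -m creep '[-0.5,0,0,0, -1,0,0,0, -1,0,0,0]'; done
```

```text
time: 11.9
eef_pos: [0.5177, 0.1053, 0.0556]
ee_rot: [0.569, -0.568, 0.419, -0.421]
wrist_force: [1.3, -3.2, 5.2]
opening: 0.0235
time: 12.2
eef_pos: [0.5174, 0.1062, 0.0556]
ee_rot: [0.569, -0.568, 0.419, -0.421]
wrist_force: [1.3, -3.8, 5.1]
opening: 0.0232
```

```bash
for i in 1 2; do python3 -m creep '[-0.5,0,0,0, -1,0,0,0, -1,0,0,0]'; done
```

```text
time: 12.5
eef_pos: [0.5171, 0.1071, 0.0556]
ee_rot: [0.569, -0.568, 0.419, -0.422]
wrist_force: [1.4, -3.4, 5.4]
opening: 0.0236
time: 12.8
eef_pos: [0.5168, 0.108, 0.0556]
ee_rot: [0.569, -0.568, 0.419, -0.422]
wrist_force: [2.3, -3.2, 6.0]
opening: 0.0238
```

```bash
for i in 1 2 3; do python3 -m creep '[-0.5,0,0,0, -1,0,0,0, -1,0,0,0]'; done
```

```text
time: 13.1
eef_pos: [0.5166, 0.1089, 0.0556]
ee_rot: [0.569, -0.568, 0.419, -0.422]
wrist_force: [1.5, -3.1, 5.1]
opening: 0.0236
time: 13.4
eef_pos: [0.5163, 0.1097, 0.0556]
ee_rot: [0.569, -0.568, 0.419, -0.422]
wrist_force: [2.1, -4.5, 5.0]
opening: 0.0235
time: 13.7
eef_pos: [0.5163, 0.1097, 0.0556]
ee_rot: [-0.568, 0.568, -0.419, 0.422]
wrist_force: [1.8, -5.2, 5.0]
opening: 0.0236
```

```bash
for i in 1 2; do python3 -m creep '[-0.5,0,0,0, -1,0,0,0, -1,0,0,0]'; done
```

```text
time: 14.0
eef_pos: [0.5162, 0.1097, 0.0557]
ee_rot: [-0.568, 0.569, -0.419, 0.423]
wrist_force: [2.4, -6.8, 5.6]
opening: 0.0236
time: 14.3
eef_pos: [0.5162, 0.1098, 0.0557]
ee_rot: [-0.568, 0.569, -0.419, 0.423]
wrist_force: [3.5, -9.4, 6.3]
opening: 0.0232
```

```bash
for i in 1 2; do python3 -m creep '[-0.5,0,0,0, -1,0,0,0, -1,0,0,0]'; done; python3 look.py 6
```

```text
time: 14.6
eef_pos: [0.5162, 0.1098, 0.0558]
ee_rot: [-0.567, 0.569, -0.419, 0.423]
wrist_force: [3.5, -10.3, 5.8]
opening: 0.0238
time: 14.9
eef_pos: [0.5162, 0.1099, 0.0558]
ee_rot: [-0.567, 0.569, -0.418, 0.424]
wrist_force: [4.5, -11.9, 6.8]
opening: 0.0239
[0.51618849 0.10986818 0.0557994 ] 0.023933158982908313 [  4.47272348 -11.87448877   6.83373664]
TCP in jig mm [ 0.8 16.8 55.8] tool [[0.291, 0.005, 0.957], [-0.957, -0.007, 0.291], [0.008, -1.0, 0.002]]
```

View pics/c6.png

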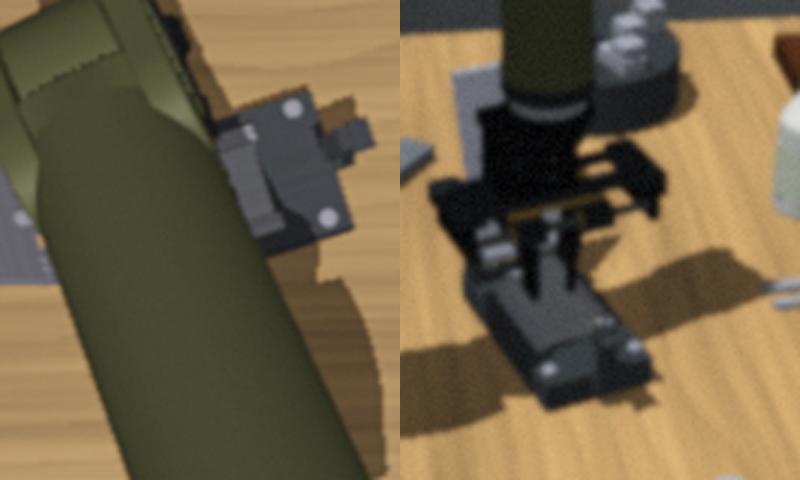

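c6: the blank is flat between the rails and no longer advances. The force rose to about 12 N with the TCP stationary, so it is home. I ease the push, open, and rise.

```bash
python3 -m creep '[1,0,0,0, 2,-1,0,0, 3,-1.5,0,0, 3,-1.5,0,0]'
python3 -m creep '[0,0,0,0, 0,0,0,0, 0,0,0,0, 0,0,0,0, 0,0,0,0, 0,0,0,0, 0,0,0,0, 0,0,0,0]' 0.6
python3 -m creep '[0,-5,0,0, 0,-20,0,0, 0,-45,0,0, 0,-75,0,0, 0,-105,0,0, 0,-135,0,0, 0,-160,0,0, 0,-170,0,0]'
python3 look.py 7
```

```text
time: 15.4
eef_pos: [0.5159, 0.1097, 0.056]
ee_rot: [-0.568, 0.569, -0.419, 0.422]
wrist_force: [5.2, -6.0, -2.9]
opening: 0.0235
time: 16.2
eef_pos: [0.514, 0.1128, 0.056]
ee_rot: [-0.569, 0.569, -0.42, 0.42]
wrist_force: [-1.3, -0.6, -0.1]
opening: 0.0523
time: 17.0
eef_pos: [0.5154, 0.1135, 0.2299]
ee_rot: [0.57, -0.568, 0.419, -0.422]
wrist_force: [1.0, -0.2, -0.3]
opening: 0.0524
[0.51541091 0.11352676 0.22994839] 0.05237085181331823 [ 0.98547063 -0.19610113 -0.30557174]
TCP in jig mm [  1.1  20.5 229.9] tool [[0.294, 0.006, 0.956], [-0.956, 0.0, 0.294], [0.002, -1.0, 0.005]]
```

Run:
```python
from h import *
from scipy.optimize import brentq
J=frame((520.4,93.6,0),17.1)
im=cv2.imread("pics/top0.png");h=cv2.cvtColor(im,cv2.COLOR_BGR2HSV);g=cv2.cvtColor(im,cv2.COLOR_BGR2GRAY)
m=((h[...,1]<75)&(g>80)).astype(np.uint8)*255;m[:,:150]=0;m[:,205:]=0;m[:225]=0;m[285:]=0
c=max(cv2.findContours(m,0,1)[0],key=cv2.contourArea)[:,0]
print("hull extremes",c[c[:,0].argmin()],c[c[:,1].argmin()],c[c[:,1].argmax()])
E=lambda th,x=0,r=168:J((x,80-r*np.cos(th),55+r*np.sin(th)))
for th in np.arange(1.6,2.21,.1): print(round(th,1),"top",[pix("top",E(th,x)).round(1) for x in(-40,40)],"side",[pix("side",E(th,x)).round(1) for x in(-40,40)])
```

```text
hull extremes [159 231] [160 230] [171 275]
1.6 top [array([198. , 265.5]), array([185.2, 221.8])] side [array([283.3, 158.6]), array([312.4, 152.8])]
1.7 top [array([188.8, 268.5]), array([176.1, 224.9])] side [array([280.9, 156.3]), array([309.7, 150.6])]
1.8 top [array([180. , 271.7]), array([167.4, 228.1])] side [array([278.5, 154.7]), array([307.1, 149.1])]
1.9 top [array([171.6, 274.9]), array([159.1, 231.4])] side [array([276.3, 153.8]), array([304.6, 148.2])]
2.0 top [array([163.8, 278. ]), array([151.5, 234.7])] side [array([274.2, 153.5]), array([302.3, 148. ])]
2.1 top [array([156.7, 281. ]), array([144.6, 238. ])] side [array([272.3, 153.8]), array([300.1, 148.4])]
2.2 top [array([150.4, 283.9]), array([138.5, 241.2])] side [array([270.5, 154.8]), array([298.1, 149.4])]
```

```bash
python3 -m creep '[0,-10,0,0, 0,-25,0,0, 0,-40,0,0, -10,-45,0,0, -30,-45,0,0, -60,-45,0,0, -90,-45,0,0, -120,-45,0,0]' 0 20
python3 -m creep '[-25,0,0,0, -45,0,0,0, -50,0,-1,0, -50,0,-1,0, -50,0,-1,0]'; python3 look.py 8
```

```text
time: 17.9
eef_pos: [0.4779, 0.2294, 0.2713]
ee_rot: [0.569, -0.569, 0.42, -0.42]
wrist_force: [0.8, 0.2, -0.7]
opening: 0.0022
time: 18.4
eef_pos: [0.4636, 0.2739, 0.2709]
ee_rot: [-0.568, 0.569, -0.42, 0.421]
wrist_force: [-0.4, -0.2, -0.2]
opening: 0.0002
[0.46362314 0.27394233 0.27092877] 0.00019669001941319497 [-0.38909817 -0.19152926 -0.20856824]
TCP in jig mm [ -1.2 189.1 270.9] tool [[0.292, 0.0, 0.956], [-0.956, -0.001, 0.292], [0.001, -1.0, -0.0]]
```

View pics/c8.png

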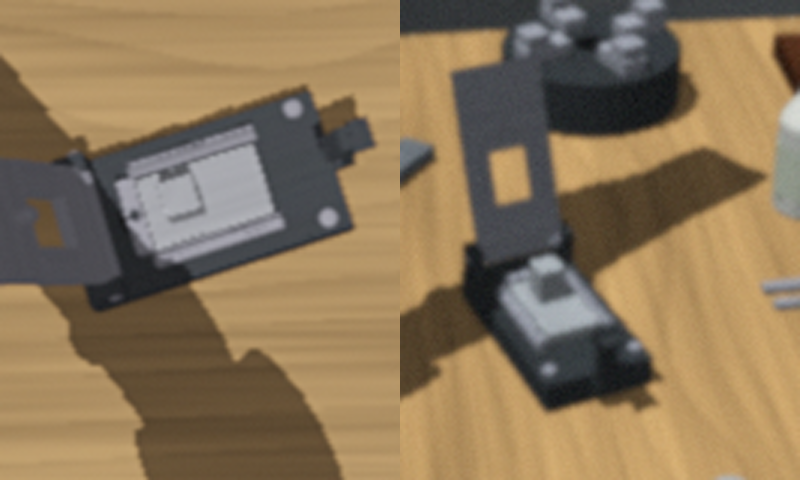

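```bash
python3 -m creep '[0,10,0,0, 0,30,0,0, 0,50,0,0, 0,70,0,0, 0,84,0,0, 0,89,0,0, 0,89,0,0, 0,89,0,0]'
```

```text
time: 19.3
eef_pos: [0.4636, 0.2753, 0.1827]
ee_rot: [0.569, -0.568, 0.42, -0.42]
wrist_force: [-0.1, -0.5, 0.6]
opening: 0.0002
```

c8: the blank lies square between the rails with its end against the stop bar (top crop, about x 140), boss towards the hinge, leaf open. Next I push the leaf over from behind.

```bash
python3 -m creep '[5,0,1,0, 15,0,1,0, 25,0,1,0, 33,0,1,0, 36,0,1,0, 39,0,1,0, 42,0,1,0, 45,0,1,0]'
python3 -m creep '[4,0,0,0, 8,0,0,0, 12,0,0,0, 16,0,0,0, 20,0,0,0]'
```

```text
time: 20.1
eef_pos: [0.4768, 0.234, 0.1823]
ee_rot: [0.57, -0.568, 0.421, -0.419]
wrist_force: [-2.0, 5.3, 2.1]
opening: 0.0006
time: 20.6
eef_pos: [0.4833, 0.2144, 0.1826]
ee_rot: [0.57, -0.568, 0.42, -0.42]
wrist_force: [-1.6, 4.3, 1.9]
opening: 0.0002
```

```bash
python3 -m creep '[8,0,0,0, 16,0,0,0, 24,0,0,0, 32,0,0,0, 40,0,0,0, 48,0,0,0, 56,0,0,0, 64,0,0,0]'
python3 -m creep '[8,0,0,0, 16,0,0,0, 24,0,0,0, 30,0,0,0, 35,0,0,0]'
cat > st.py <<'E'
from h import *
s=sense();p=R.from_euler("z",-17.1,degrees=True).apply(s['eef_pos']*1000-[520.4,93.6,0]);print("jig",p.round(1),"F jig",R.from_euler("z",-17.1,degrees=True).apply(s['wrist_force']).round(1),"q",s['q'].round(2))
E
python3 st.py
```

```text
time: 21.4
eef_pos: [0.5015, 0.151, 0.1814]
ee_rot: [-0.568, 0.569, -0.421, 0.42]
wrist_force: [-0.6, 4.1, -1.2]
opening: 0.0003
time: 21.9
eef_pos: [0.5126, 0.1176, 0.1821]
ee_rot: [-0.568, 0.569, -0.42, 0.421]
wrist_force: [-0.6, 2.9, -0.8]
opening: 0.0001
jig [ -0.4  25.2 182.1] F jig [ 0.3  3.  -0.8] q [ 0.45  0.15 -0.78  1.8   0.11  1.24 -0.07]
```

```bash
python3 -m creep '[9,4,0,0, 17,8,0,0, 25,14,0,0, 33,21,0,0, 40,29,0,0, 47,37,0,0, 53,46,0,0, 58,55,0,0]'; python3 st.py
python3 -m creep '[4,9,0,0, 8,19,0,0, 11,28,0,0, 13,35,0,0, 13,35,0,0]'; python3 st.py
```

```text
time: 22.7
eef_pos: [0.5296, 0.0621, 0.1262]
ee_rot: [-0.568, 0.569, -0.42, 0.421]
wrist_force: [1.1, 2.0, 1.9]
opening: 0.0003
jig [ -0.5 -32.8 126.2] F jig [1.7 1.6 1.9] q [ 0.49  0.22 -0.73  1.85  0.16  1.13  0.  ]
time: 23.2
eef_pos: [0.5321, 0.0502, 0.0906]
ee_rot: [-0.568, 0.569, -0.421, 0.42]
wrist_force: [-0.2, -0.5, 0.3]
opening: 0.0008
jig [ -1.6 -44.9  90.6] F jig [-0.4 -0.4  0.3] q [ 0.49  0.27 -0.71  1.88  0.2   1.07 -0.  ]
```

```bash
python3 -m creep '[4,2,1,0, 8,5,1,0, 11,8,1,0, 12,11,1,0, 12,14,1,0]'; python3 st.py
python3 -m creep '[0,2,0,0, 0,4,0,0, 0,5,0,0, 0,5,0,0]'; python3 st.py
```

```text
time: 23.7
eef_pos: [0.5381, 0.0398, 0.0787]
ee_rot: [0.569, -0.568, 0.42, -0.42]
wrist_force: [-0.2, 0.5, 6.3]
opening: 0.0002
jig [  1.1 -56.6  78.7] F jig [-0.1  0.5  6.3] q [ 0.5   0.29 -0.7   1.88  0.22  1.05  0.01]
time: 24.1
eef_pos: [0.5382, 0.0394, 0.0735]
ee_rot: [0.569, -0.569, 0.42, -0.421]
wrist_force: [-1.2, 0.7, 4.6]
opening: 0.0006
jig [  1.  -57.1  73.5] F jig [-1.   1.1  4.6] q [ 0.49  0.3  -0.7   1.88  0.22  1.04  0.  ]
```

Contact is at 4–6 N and moving freely. Now press the last millimetres.

```bash
python3 -m creep '[0,1,0,0, 0,2,0,0, 0,3,0,0, 0,3,0,0]'; python3 st.py
python3 -m creep '[0,1,0,0, 0,2,0,0, 0,3,0,0, 0,3,0,0]'; python3 st.py
```

```text
time: 24.5
eef_pos: [0.5382, 0.0393, 0.0708]
ee_rot: [0.569, -0.569, 0.42, -0.421]
wrist_force: [-0.8, 0.7, 6.7]
opening: 0.0006
jig [  1.1 -57.2  70.8] F jig [-0.6  0.9  6.7] q [ 0.49  0.3  -0.7   1.89  0.22  1.03 -0.  ]
time: 24.9
eef_pos: [0.5383, 0.0391, 0.0684]
ee_rot: [-0.569, 0.569, -0.42, 0.421]
wrist_force: [-1.7, -0.6, 11.5]
opening: 0.0002
jig [  1.1 -57.3  68.4] F jig [-1.8 -0.1 11.5] q [ 0.49  0.3  -0.7   1.89  0.23  1.03 -0.  ]
```

```bash
for i in 1 2; do python3 -m creep '[0,1,0,0, 0,2,0,0, 0,2,0,0]'; done; python3 st.py
```

```text
time: 25.2
eef_pos: [0.5384, 0.0391, 0.0682]
ee_rot: [-0.568, 0.569, -0.42, 0.421]
wrist_force: [-8.1, -0.9, 25.0]
opening: 0.0006
time: 25.5
eef_pos: [0.5384, 0.0392, 0.068]
ee_rot: [-0.568, 0.569, -0.419, 0.421]
wrist_force: [-13.2, -1.2, 38.1]
opening: 0.0003
jig [  1.2 -57.3  68. ] F jig [-13.    2.7  38.1] q [ 0.49  0.31 -0.7   1.89  0.23  1.03 -0.01]
```

It is at a hard stop at the shut height (0.068). Ease off, retract clear and look.

```bash
python3 -m creep '[0,-3,0,0, 0,-6,0,0, 0,-8,0,0, 0,-10,0,0, 0,-12,0,0, 0,-14,0,0]'; python3 -m creep '[0,-10,0,0, 0,-30,0,0, 0,-60,0,0, 0,-95,0,0, 0,-130,0,0, 0,-165,0,0, 0,-190,0,0, 0,-200,0,0]'
python3 -m creep '[5,0,0,0, 30,0,0,0, 70,0,0,0, 110,0,0,0, 150,0,0,0, 190,0,0,0, 215,0,0,0, 220,0,0,0]'
python3 - <<'E'
from h import *
J=frame((520.4,93.6,0),17.1)
o=np.zeros((600,800,3),np.uint8)
for i,(n,x,y,w,h) in enumerate((("top",200,200,100,90),("side",275,195,75,70))):
    im=eyes.get_image(n)[:,:,::-1].copy();cv2.imwrite(f"pics/{n}9.png",im)
    k=400//w;c=crop(im,x,y,w,h,k)
    dots(c,n,J,[(-40,-88,55),(40,-88,55),(-12,6,74),(12,6,74)],(0,0,255),k,x,y)
    o[:c.shape[0],400*i:400*i+c.shape[1]]=c
cv2.imwrite("pics/c9.png",o[:400]);print(sense()['eef_pos'],sense()['wrist_force'])
E
```

```text
time: 26.1
eef_pos: [0.5372, 0.0394, 0.0767]
ee_rot: [-0.568, 0.569, -0.421, 0.42]
wrist_force: [0.4, -0.7, 0.2]
opening: 0.0008
time: 26.9
eef_pos: [0.5388, 0.04, 0.2805]
ee_rot: [0.57, -0.568, 0.419, -0.422]
wrist_force: [0.2, -0.1, -0.1]
opening: 0.0007
time: 27.7
eef_pos: [0.6011, -0.1759, 0.2737]
ee_rot: [-0.566, 0.568, -0.423, 0.421]
wrist_force: [0.3, -1.5, -1.0]
opening: 0.0005
[ 0.60141525 -0.17146706  0.27483416] [-0.5800192   0.08659999 -0.22882826]
```

View pics/c9.png

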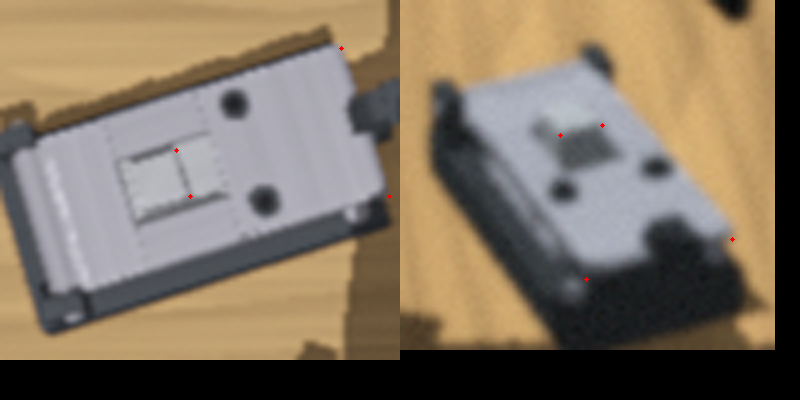

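c9: the leaf is shut and flat, with the boss in its window. The catch's dark tooth overlaps the leaf's front edge (top crop 350–390, 80–130). I compare the catch position with its rest image numerically, and re-touch the leaf's press point to check its height.

Run:
```python
from h import *
for n,(x0,y0,x1,y1) in dict(top=(286,215,310,240),side=(318,230,352,270)).items():
    for k in "09":
        im=cv2.imread(f"pics/{n}{k}.png");h=cv2.cvtColor(im,cv2.COLOR_BGR2HSV);g=cv2.cvtColor(im,cv2.COLOR_BGR2GRAY)
        m=((h[...,1]<90)&(g<95)).astype(np.uint8);s=m[y0:y1,x0:x1];ys,xs=np.nonzero(s);print(n,k,"n",len(xs),"max x",xs.max()+x0,"mean",(xs.mean()+x0).round(1),(ys.mean()+y0).round(1))
        if n=="top": print("  right edge per row",[int(np.nonzero(r)[0].max())+x0 if r.any() else 0 for r in s])
o=[]
for k in "089":
    im=cv2.imread(f"pics/top{k}.png");o.append(crop(im,270,205,45,45,5))
p=[crop(cv2.imread(f"pics/side{k}.png"),305,225,45,45,5) for k in "089"]
cv2.imwrite("pics/c10.png",np.vstack([np.hstack(o),np.hstack(p)]))
```

```text
top 0 n 247 max x 303 mean 293.1 228.3
  right edge per row [0, 0, 0, 286, 299, 301, 301, 302, 302, 302, 303, 303, 303, 303, 301, 298, 297, 297, 297, 296, 294, 292, 291, 291, 291]
top 9 n 192 max x 304 mean 295.4 226.7
  right edge per row [0, 0, 0, 0, 301, 301, 302, 302, 302, 303, 303, 303, 304, 304, 302, 300, 298, 297, 297, 297, 295, 294, 294, 0, 0]
side 0 n 531 max x 343 mean 327.6 249.3
side 9 n 460 max x 343 mean 329.4 251.7
```

View pics/c10.png

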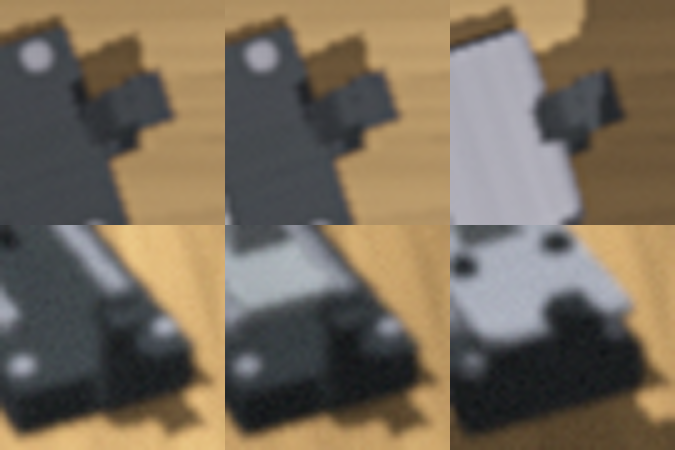

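c10: the tooth lies on top of the leaf edge. The catch is within about 0.5 px (about 1 mm) of its rest position, where 0.2 rad would be about 4 px, so it has snapped. One quick check on the bystanders, then hand in.

Run:
```python
from h import *
a=cv2.imread("pics/top0.png");b=cv2.imread("pics/top9.png")
A,B=[cv2.cvtColor(i,cv2.COLOR_BGR2HSV) for i in(a,b)]
def cen(H,lo,hi,w):
    m=cv2.inRange(H,lo,hi);x0,y0,x1,y1=w;ys,xs=np.nonzero(m[y0:y1,x0:x1]);return (round(xs.mean()+x0,1),round(ys.mean()+y0,1),len(xs)) if len(xs) else None
for n,lo,hi,w in(("purple",(125,80,30),(160,255,255),(380,280,470,350)),("pink",(160,60,80),(180,255,255),(440,320,510,390)),("teal",(80,100,30),(100,255,255),(480,240,540,310)),
 ("flange",(0,0,90),(180,70,255),(345,175,395,220)),("nut",(0,0,90),(180,70,255),(358,235,388,262)),("caliper",(0,0,90),(180,70,255),(210,110,320,160)),("spanner",(0,0,90),(180,70,255),(425,160,500,235))):
    print(n,cen(A,lo,hi,w),cen(B,lo,hi,w))
print(sense()["time"]); workorder.hand_in()
```

```text
purple (np.float64(422.7), np.float64(318.8), 998) None
pink (np.float64(474.6), np.float64(357.6), 1090) (np.float64(487.7), np.float64(352.3), 219)
teal (np.float64(506.7), np.float64(275.4), 972) (np.float64(506.6), np.float64(275.3), 971)
flange (np.float64(370.9), np.float64(198.8), 829) (np.float64(371.1), np.float64(198.7), 846)
nut (np.float64(372.6), np.float64(248.1), 182) (np.float64(372.6), np.float64(248.2), 189)
caliper (np.float64(256.6), np.float64(133.5), 1190) (np.float64(256.5), np.float64(133.5), 1199)
spanner (np.float64(463.7), np.float64(197.2), 849) (np.float64(491.2), np.float64(173.0), 106)
27.8
the job is handed in; nothing more can be done
```

The blank is in the nest and the leaf is shut over it with the catch snapped. I handed the job in at 27.8 s.

I gripped the grey blank by its boss and laid it in the nest with the boss end towards the hinge. I slid it along until it stopped moving with the push at about 12 N, then let go. I swung the leaf over from behind and pressed it down to a hard stop.

**What the last checks showed:**
- **Leaf:** it stopped at the shut height, with the tool tip 60 mm above the bench and a peak push of about 38 N (the wrist force read about 40 N).
- **Catch:** its tooth lies over the leaf's front edge. It sits within about 0.5 px (about 1 mm) of its rest position, so it has snapped back.
- **Blank:** the picture after release showed it square between the rails, with its end against the stop. After closing, the boss is in the leaf's window.
- **Other parts:** the flange, nut, caliper and teal piece had not moved.

**What disagreed or could not be checked:**
- **Stop position:** the blank went 4–5 mm further than my rough picture estimate of the stop face (about y = 45 mm against 40–41 mm). I trusted the felt stop.
- **Cameras:** the two views disagreed by about 2 mm.
- **Hidden parts:** in the final view the purple piece did not show and only parts of the pink piece and spanner did. I take the arm to be covering them, but I could not confirm their positions. I did not check the brush. I felt no unexpected contact force at any point.

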